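Flip the finished vial rack's status flag to green

ROBOT

A 6-joint arm with a two-finger parallel gripper is mounted at the origin on the work surface. World frame = base frame: x ahead of the robot, y to its left, z up, the work surface at z = 0. Lengths are in m, angles in rad, forces in N, time in s.
With the tool pointing down it reaches from about 0.275 to 0.85 m from the base axis. Payload 19 kg.
Tool frame: the origin (TCP) lies on the centre line of the jaws, within the pads' length; the fingertips stand 19 mm ahead of it and the grasp point (between the pads) is the TCP; z points along the fingers, x is the direction in which the jaws open and shut, and the axes are right-handed (so a half turn about z gives the same grasp; the last joint's range is limited). The gripper opens to 85 mm and grips with 20 to 120 N. Pads are 22 mm wide; open, the fingers measure 114 mm over their backs; the gripper's body (76 mm by 85 mm) begins 54 mm behind the grasp point. The pads swing forward as they close: fully open they stand 13 mm farther back than shut.
Start: joints at [-1.348, 0.15, 1.437, -0, 1.554, -0.134], TCP at [0.201, -0.539, 0.25] pointing down, gripper open.
Joint ranges: [-2.8, 2.8], [-0.68, 2.1], [0.12, 2.68], [-1.39, 4.53], [0.16, 2.79], [-2.81, 2.81]. Speed limits (rad/s): [1.89, 1.89, 2.22, 3.01, 3.01, 3.01].

INTERFACE

Orientations are given as a unit quaternion [w, x, y, z].
In Python, from bench import observe, get_image, hand_in, cut_out, tip_of gives the robot as it stands.
- The arm moves only by the shell command python3 -m handwheel 'ROWS'. ROWS is JSON, a list of rows, each a list of 3 entries, a list of its own where there are three numbers: the shift along the tool's x, y, z in cm, then the turn, a rotation vector about the tool's x, y, z in degrees, then the closure, from 0 (fully open) to 1 (shut). In form: [[[dx, dy, dz], [wx, wy, wz], gripper], ...]. A call has exactly 10 rows; each row shifts and turns the commanded pose from where the row before left it, along the tool's axes as they then stand; what a row does not reach is not made up. A row lasts 1/10 s, in which the tool goes at most 50 mm and 8.59 degrees, less where a joint would pass 70% of its speed; a pose out of reach is approached as far as the arm can. A call is refused whole if a number of a shift passes 5 or a number of a turn 8.59, either way. A call with a gripper value outside its range is refused whole. The fingers move at their own pace and stop on an object; the grip force is fixed at half the most. Time passes only in rows, so rows that do not move let the fingers close, or fill a call up. It gives the time, the measured TCP pose, the force and the opening at its end, in the units of the state.
- observe(): the state, without advancing time (a new reading comes with each control period).
- get_image(name): name is "scene" or "top"; returns a dict with "frame" (400x640x3 uint8, red, green, blue), "z_map" (400x640 float32, m along the optical axis (not along the pixel's ray), 0 where there is no reading), "fov_y" (degrees; the focal length in pixels is half the picture's height over the tangent of half this angle, whatever the lens; pixels are square), "cx", "cy" (the principal point, pixels), "position" and "rotation" of the camera in the world. Camera axes: x right, y down, z forward; pixel columns grow to the right and rows downward; lengths in m; the calibration is good to about 2 mm. A picture is of the moment at which its call begins.
- hand_in(): hands the job in, once; it reports no verdict.
Trained networks look in the newest picture that a camera, given by its name, has taken for a name from the list of things; names that differ only in an ending like _2 or _b are one class to them, and where a whole thing is asked for, a point or a joint stands for the part that bears it (a point fixed in the world has none). Each returns a list of dicts, best first, with "p" (0 to 1); they miss things now and then, are a little off and sometimes report something else, mostly with a low value. They report only what shows in the picture. A call takes as long as a camera call. They do not tell look-alikes from the thing itself.
- cut_out(camera, thing): "pixels" (400x640 bool, what is visible of it) and "at" ([column, row] in pixels, amid what is visible of it).
- tip_of(camera, thing): "at" ([column, row] in pixels: a listed point, or the origin of a listed thing).
The state is a dict: "time_s": time; "q": joint angles; "joint_vel": joint speeds; "effort": joint torques, N m; "eef_pos": TCP position; "ee_rot": TCP orientation; "wrist_force": force on the tool from outside, world axes, zero at the start; "wrist_torque": the same for the moment, N m; "width": opening from 0.0 (shut) to 1.0 (fully open).
Only numpy, scipy, OpenCV 4.12 (cv2) and the standard library are available. Lean on these libraries where they do the work, as an engineer would, in place of code of your own. Each camera call takes 0.05 s, during which the arm holds its last target.

TASK

The run on the blue-capped vials is finished: with a fingertip under its overhanging free edge, turn that rack's red status flag right over its pivot until it lies flat on the deck with its green face up. Only push the flag, gently: don't pinch it, and don't lift or shove the rack. Leave the white-capped rack, its flag and the things standing around as they are.

Things in the scene. Friction and masses are not known exactly. Their poses are not given: they have to be found in the camera images.
- rack_blue: Rack to work on, 15 blue-capped vials: one loose unit, 0.9 kg, 156 x 90 mm on plan. Origin on the bench under the flag's pivot; x axis from flag to vials, z up. A hollow bracket (x -34 to +58 mm, 76 mm wide, flat deck on top 56 mm up) carries the flag; behind it (x +71 to +121 mm) a grey block holds the vials fast, cap tops 50 mm up. Foot plate 6 mm thick, x -34 to +122 mm.
- pivot_blue (a point): Blue-capped rack: point half-way along the pivot axis of its flag, 58.5 mm above the bench. Axes as the rack's: x towards the vials, y along the pivot axis, z up. Steel pivot ears stand beside the flag, 41 mm to either side, up to 64 mm high.
- lip_blue (a point): Blue-capped rack: middle of the flag's free edge, on the axis of the 6 mm thick bead that ends it, 62 mm from the pivot. The flag is a stiff plate 68 mm wide (along the pivot), 4 mm thick, 45 g, red on one face and green on the other. Red up, its outer 30 mm overhang the end of the bracket, with nothing beneath but the bench (underside 56 mm up): a fingertip can reach under the edge.
- flag_blue (a joint): Blue-capped rack: hinge angle of its flag, rad. 0: level on the rack's -x side, away from the vials, red up; pi/2: upright; pi: turned right over, level on the deck towards the vials, green up. Stops at 0 and pi; starts between 0 and 0.15. A friction hinge (0.03 N m) holds it at any angle it is left at: it neither falls back nor drops flat by itself.
- rack_white: The other rack, with white-capped vials, same make, sizes and axes as the blue-capped one; loose. Origin on the bench under its flag's pivot. To be left alone.
- lip_white (a point): White-capped rack: middle of its flag's free edge, 62 mm from the pivot. To be left alone.
- flag_white (a joint): White-capped rack: hinge angle of its flag, rad, counted as on the other rack; red up, near 0. To be left alone.
- solvent: Amber glass solvent bottle with a white cap, 62 mm in diameter, 135 mm high, loose. Origin at the centre of its underside. To be left alone.
- septa: Small closed carton with a white lid, 60 x 80 mm, 35 mm high, loose. Origin at the centre of its underside. To be left alone.
- bigvial: Clear glass vial with an aluminium crimp cap, 22 mm in diameter, 75 mm high, loose. Origin at the centre of its underside. To be left alone.
Not all that is in view belongs to the job. What is shaped like the rack_blue but pink is not meant.

How it is judged:
By the outcome, as a careful person would: the job done as asked, in the order asked, and still so for the second after the job is handed in, with the robot touching nothing.
It also fails if it takes over 40 s, if anything falls off the work surface, if the arm or the gripper's body presses on something with over 40 N, if the wrist force passes 120 N, or if a joint passes its speed limit or range.

## Working session

There is one attempt and no reset: what is moved stays moved. The work goes in short steps, Python scripts to look and compute and a shell command to move; the robot and the scene stay as the last step left them, time stands still between calls to the robot, and variables do not carry over. Pictures are saved under pics/ and viewed, and the job is handed in when it is done.

```bash
mkdir -p pics; ls; cat > h.py <<'E'
import numpy as np, cv2
from bench import *
def save(im,n,marks=()):
    f=im['frame'][:,:,::-1].copy()
    for (c,r,t) in marks:
        cv2.circle(f,(int(c),int(r)),3,(255,0,255),1); cv2.putText(f,t,(int(c)+4,int(r)),0,0.35,(0,0,0),1)
    cv2.imwrite('pics/'+n,f)
def foc(im): return 200/np.tan(np.radians(im['fov_y'])/2)
def R(im):
    r=np.array(im['rotation'],float)
    if r.shape==(3,3): return r
    from scipy.spatial.transform import Rotation as Ro
    r=r.ravel(); return Ro.from_quat([r[1],r[2],r[3],r[0]]).as_matrix()
def ray(im,c,r):
    f=foc(im); d=np.array([(c-im['cx'])/f,(r-im['cy'])/f,1.0]); return R(im)@d
def atz(im,c,r,z):
    d=ray(im,c,r); p=np.array(im['position']); return p+d*(z-p[2])/d[2]
def dep(im,c,r):
    z=im['z_map'][int(round(r)),int(round(c))]; return np.array(im['position'])+ray(im,c,r)*z
def cloud(im):
    f=foc(im); rr,cc=np.mgrid[0:400,0:640]; z=im['z_map']
    P=np.stack([(cc-im['cx'])/f*z,(rr-im['cy'])/f*z,z],-1)
    return P@R(im).T+np.array(im['position'])
def proj(im,P):
    q=R(im).T@(np.array(P)-np.array(im['position'])); f=foc(im)
    return im['cx']+f*q[0]/q[2], im['cy']+f*q[1]/q[2]
E
python3 - <<'E'
from h import *
np.set_printoptions(precision=4,suppress=True)
print(observe())
for cam in ['top','scene']:
    im=get_image(cam); 
    print(cam,im['fov_y'],im['cx'],im['cy'],im['position'],im['rotation'],(im['z_map']>0).mean())
    m=[]
    for n,z in [('rack_blue',0),('pivot_blue',.0585),('lip_blue',.0585),('rack_white',0),('lip_white',.0585),('solvent',0),('septa',0),('bigvial',0)]:
        for d in tip_of(cam,n)[:4]:
            c,r=d['at']; print(n,round(d['p'],2),c,r,atz(im,c,r,z)); m.append((c,r,n[:3]+n[-3:]))
    save(im,cam+'0.png',m); save(im,cam+'0c.png')
E
```

```text
pics
{'time_s': 0.0, 'q': array([-1.348 ,  0.151 ,  1.438 ,  0.    ,  1.5538, -0.134 ]), 'joint_vel': array([-0.0016, -0.0001,  0.0011, -0.0006, -0.001 , -0.0003]), 'effort': array([ -0.0011, -71.3066, -57.0855,  -0.0001,   0.0091,  -0.    ]), 'eef_pos': array([ 0.2008, -0.5386,  0.2497]), 'ee_rot': array([-0.0004,  0.8214, -0.5704, -0.0004]), 'wrist_force': array([0.3749, 1.0556, 0.6296]), 'wrist_torque': array([ 0.0227, -0.0118, -0.0022]), 'width': 0.9984208135137783}
top 45.60424580422288 322.2085501129888 199.80291964222178 [0.4705 0.0169 1.1901] [ 0.0129 -0.6985  0.7146 -0.0361] 0.99600390625
rack_blue 0.72 238.8 198.3 [0.5609 0.1849 0.    ]
rack_blue 0.61 418.2 259.6 [ 0.3975 -0.26    0.    ]
rack_blue 0.6 199.5 286.4 [0.3459 0.2835 0.    ]
pivot_blue 0.78 234.9 200.7 [0.551  0.1859 0.0585]
pivot_blue 0.7 249.4 122.8 [0.7377 0.1492 0.0585]
pivot_blue 0.63 191.7 292.1 [0.3394 0.2886 0.0585]
lip_blue 0.94 424.4 238.3 [ 0.4512 -0.2632  0.0585]
lip_blue 0.72 260.5 202.2 [0.5461 0.1255 0.0585]
lip_blue 0.63 211.7 309.4 [0.2982 0.2425 0.0585]
lip_blue 0.21 234.8 200.0 [0.5527 0.1862 
[... 354 characters left out ...]
93 357.5 180.0 [0.5546 0.1871 0.    ]
rack_blue 0.82 313.3 141.3 [0.3451 0.2785 0.    ]
rack_blue 0.62 280.9 275.7 [ 0.5733 -0.2028  0.    ]
rack_blue 0.55 203.5 256.4 [ 0.3839 -0.2547  0.    ]
pivot_blue 0.97 201.2 240.4 [ 0.39   -0.2536  0.0585]
pivot_blue 0.86 360.7 163.4 [0.5593 0.191  0.0585]
lip_blue 0.67 216.8 255.3 [ 0.4505 -0.268   0.0585]
lip_blue 0.66 292.5 126.1 [0.2943 0.2423 0.0585]
lip_blue 0.57 344.8 170.9 [0.539  0.1395 0.0585]
rack_white 0.66 282.7 274.4 [ 0.5746 -0.1976  0.    ]
lip_white 0.75 264.3 277.2 [ 0.5766 -0.2598  0.0585]
solvent 0.65 416.1 211.0 [0.7463 0.1584 0.    ]
septa 0.67 365.1 289.1 [ 0.7532 -0.1331 -0.    ]
bigvial 0.47 388.4 243.5 [0.7361 0.0167 0.    ]
```

View pics/top0c.png

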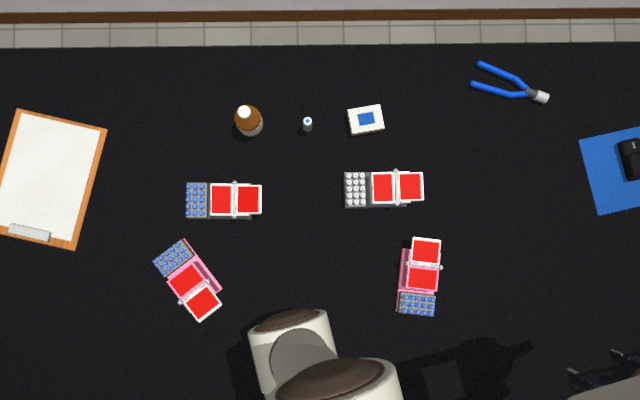

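View pics/scene0c.png

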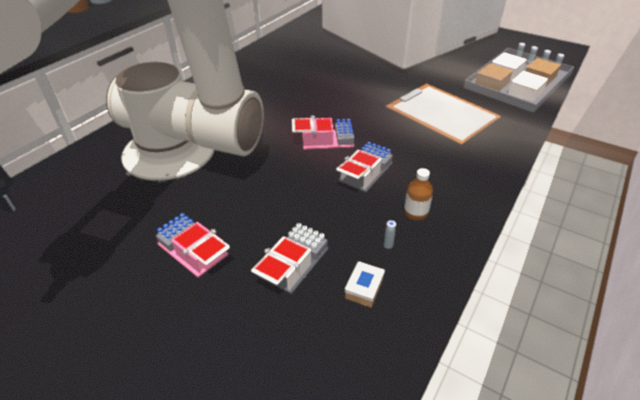

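The top view shows three blue-capped racks. The grey-framed one at about (223,200) is the target, with its flag's free edge at about (262,200), facing world -y. The ones at (187,280) and (418,277) are pink decoys. The white-capped rack is at (385,188). Next I'll measure the target precisely.

```bash
python3 - <<'E'
from h import *
np.set_printoptions(precision=4,suppress=True)
for cam in ['top','scene']:
    im=get_image(cam); C=cloud(im); f=im['frame'].astype(int)
    red=(f[...,0]>150)&(f[...,1]<90)&(f[...,2]<90)
    near=(np.abs(C[...,0]-.555)<.08)&(np.abs(C[...,1]-.165)<.13)
    print(cam)
    n,l,s,ce=cv2.connectedComponentsWithStats((red&near).astype(np.uint8))
    for i in range(1,n):
        if s[i,4]<30: continue
        P=C[l==i]; A=np.c_[P[:,:2],np.ones(len(P))]; k=np.linalg.lstsq(A,P[:,2],rcond=None)[0]
        print(ce[i],s[i,4],'mean',P.mean(0),'min',P.min(0),'max',P.max(0),'slope',k[:2])
        px=np.argwhere(l==i)[:,::-1].astype(np.float32)
        W=np.array([atz(im,c,r,P[:,2].mean())[:2] for c,r in px],np.float32)
        print('rect',cv2.minAreaRect(W))
    hi=near&(C[...,2]>.045)
    print('all hi y range',C[hi].min(0),C[hi].max(0))
    print('vial tops z', np.median(C[near&(C[...,1]>.26)&(C[...,2]>.03)][:,2]) )
    S=f[100:250,170:290] if cam=='top' else f[110:220,300:430]
    cv2.imwrite(f'pics/{cam}_crop.png',cv2.resize(S[:,:,::-1].astype(np.uint8),None,fx=5,fy=5,interpolation=cv2.INTER_CUBIC)[:600,:800])
E
```

```text
top
[220.4292 199.3552] 473 mean [0.5551 0.2204 0.0562] min [0.5246 0.1998 0.0491] max [0.5875 0.2413 0.064 ] slope [-0.0047  0.0146]
rect ((0.5559759736061096, 0.22025826573371887), (0.040183328092098236, 0.062348201870918274), 89.41060638427734)
[247.6442 199.1759] 489 mean [0.5535 0.1551 0.0647] min [0.5249 0.1323 0.0567] max [0.583  0.179  0.0716] slope [-0.0115 -0.1404]
rect ((0.5539566278457642, 0.15538354218006134), (0.04467462748289108, 0.05711692199110985), 89.17818450927734)
all hi y range [0.5122 0.1227 0.045 ] [0.5981 0.2947 0.0734]
vial tops z 0.03893424872247597
scene
[364.7791 158.2209] 172 mean [0.5566 0.2192 0.0572] min [0.5266 0.1989 0.0533] max [0.5855 0.2407 0.0611] slope [ 0.004  -0.0445]
rect ((0.556621789932251, 0.2190655767917633), (0.038124505430459976, 0.05584581196308136), 89.07331848144531)
[352.9481 167.8182] 154 mean [0.5553 0.1545 0.066 ] min [0.5272 0.1338 0.0616] max [0.5837 0.1763 0.0705] slope [ 0.0093 -0.1341]
rect ((0.5547433495521545, 0.15434345602989197), (0.03278733417391777, 0.055241070687770844), 87.25445556640625)
all hi y range [0.512  0.1205 0.045 ] [0.6005 0.295  0.0727]
vial tops z 0.04637634206432062
```

```bash
python3 -m handwheel '[[[0,0,-3],[0,0,0],1],[[0,0,-3],[0,0,0],1],[[-4,-2,0],[0,0,-5],1],[[-4,-2,0],[0,0,-5],1],[[-4,-2,0],[0,0,-5],1],[[-4,-2,0],[0,0,-5],1],[[-4,-2,0],[0,0,-5],1],[[-4,-2,0],[0,0,-5],1],[[-4,-2,0],[0,0,-5],1],[[0,0,0],[0,0,-5],1]]'
```

```text
time_s: 2.0
eef_pos: [0.1522, -0.2309, 0.3114]
ee_rot: [0.002, 0.967, -0.253, 0.001]
wrist_force: [0.3, -1.4, 0.2]
width: -0.001
```

```bash
cat > plan.py <<'E'
import numpy as np
from scipy.spatial.transform import Rotation as Ro
from bench import observe
def Rt(pitch,yaw=0): # pitch below horizontal deg, pointing +y
    return Ro.from_euler('z',yaw,degrees=True)*Ro.from_matrix(np.diag([1.,-1,-1]))*Ro.from_euler('x',90-pitch,degrees=True)
def cur():
    o=observe(); q=np.array(o['ee_rot']); return np.array(o['eef_pos']),Ro.from_quat([q[1],q[2],q[3],q[0]])
def rows(targets,start=None):
    """targets: list of (tcp,pitch,n)"""
    p,r=start or cur()
    out=[]
    for t,pi,n in targets:
        t=np.array(t); R1=Rt(pi); rv=(r.inv()*R1).as_rotvec()
        for i in range(n):
            d=r.inv().apply(((t-p)/(n-i)))*100
            w=np.degrees((r.inv()*R1).as_rotvec())/(n-i)
            d=np.round(d,2);w=np.round(w,1)
            p=p+r.apply(d/100); r=r*Ro.from_rotvec(np.radians(w))
            out.append([d.tolist(),w.tolist(),1])
    return out
E
python3 - <<'E'
from plan import *
p,r=cur(); print(Rt(35).as_matrix().round(2))
for x in rows([((.40,-.12,.31),90,10),((.555,.03,.25),60,8),((.555,.05,.12),35,6)]): print(x)
E
```

```text
[[ 1.    0.    0.  ]
 [ 0.   -0.57  0.82]
 [ 0.   -0.82 -0.57]]
[[1.62, -2.18, 0.01], [0.0, -0.0, -2.9], 1]
[[1.73, -2.1, 0.01], [0.0, -0.0, -2.9], 1]
[[1.83, -2.01, 0.01], [0.0, -0.0, -2.9], 1]
[[1.93, -1.91, 0.01], [0.0, -0.0, -2.9], 1]
[[2.02, -1.81, 0.01], [0.0, -0.0, -3.0], 1]
[[2.11, -1.7, 0.02], [0.0, -0.0, -2.9], 1]
[[2.2, -1.59, 0.01], [0.1, -0.0, -3.0], 1]
[[2.28, -1.48, 0.02], [0.0, -0.0, -2.9], 1]
[[2.35, -1.36, 0.02], [0.1, -0.0, -3.0], 1]
[[2.42, -1.23, 0.02], [0.0, -0.1, -2.9], 1]
[[1.94, -1.88, 0.75], [3.8, -0.0, -0.0], 1]
[[1.94, -1.82, 0.87], [3.7, -0.0, -0.0], 1]
[[1.94, -1.76, 0.99], [3.8, -0.0, -0.0], 1]
[[1.93, -1.69, 1.1], [3.7, -0.0, -0.0], 1]
[[1.94, -1.62, 1.21], [3.8, -0.0, -0.0], 1]
[[1.93, -1.54, 1.31], [3.7, -0.0, -0.0], 1]
[[1.94, -1.44, 1.41], [3.8, -0.0, -0.0], 1]
[[1.93, -1.35, 1.5], [3.7, -0.0, -0.0], 1]
[[0.0, 0.79, 2.04], [4.2, -0.0, -0.0], 1]
[[0.0, 0.94, 1.98], [4.2, -0.0, -0.0], 1]
[[0.0, 1.08, 1.91], [4.2, -0.0, -0.0], 1]
[[0.0, 1.22, 1.82], [4.1, -0.0, -0.0], 1]
[[0.0, 1.35, 1.73], [4.2, -0.0, -0.0], 1]
[[0.0, 1.47, 1.63], [4.1, -0.0, -0.0], 1]
```

```bash
python3 -m handwheel '[[[1.6,-2.2,0],[0,0,-2.9],1],[[1.7,-2.1,0],[0,0,-2.9],1],[[1.8,-2,0],[0,0,-2.9],1],[[1.9,-1.9,0],[0,0,-2.9],1],[[2,-1.8,0],[0,0,-3],1],[[2.1,-1.7,0],[0,0,-3],1],[[2.2,-1.6,0],[0,0,-3],1],[[2.3,-1.5,0],[0,0,-3],1],[[2.4,-1.4,0],[0,0,-3],1],[[2.4,-1.2,0],[0,0,-3],1]]'; python3 - <<'E'
from plan import *
for x in rows([((.555,.02,.25),58,10),((.555,.04,.12),35,10)]): print(x)
E
```

```text
time_s: 3.0
eef_pos: [0.4018, -0.1225, 0.3104]
ee_rot: [0.0, 1.0, 0.002, 0.0]
wrist_force: [-0.3, -1.2, 0.0]
width: 0.002
[[1.54, -1.42, 0.6], [3.2, 0.0, 0.0], 1]
[[1.54, -1.38, 0.68], [3.2, 0.0, 0.0], 1]
[[1.54, -1.34, 0.76], [3.2, 0.0, 0.0], 1]
[[1.54, -1.3, 0.83], [3.2, 0.0, 0.0], 1]
[[1.53, -1.25, 0.91], [3.2, 0.0, 0.0], 1]
[[1.54, -1.2, 0.97], [3.2, 0.0, 0.0], 1]
[[1.53, -1.14, 1.04], [3.2, 0.0, 0.0], 1]
[[1.54, -1.08, 1.1], [3.2, 0.0, 0.1], 1]
[[1.53, -1.02, 1.16], [3.2, 0.0, 0.0], 1]
[[1.53, -0.96, 1.22], [3.2, 0.1, 0.1], 1]
[[0.0, 0.52, 1.21], [2.3, -0.0, -0.0], 1]
[[0.0, 0.57, 1.19], [2.3, -0.0, -0.0], 1]
[[0.0, 0.61, 1.16], [2.3, -0.0, -0.0], 1]
[[0.0, 0.66, 1.14], [2.3, -0.0, -0.0], 1]
[[0.0, 0.71, 1.11], [2.3, -0.0, -0.0], 1]
[[0.0, 0.75, 1.08], [2.3, -0.0, -0.0], 1]
[[0.0, 0.79, 1.05], [2.3, -0.0, -0.0], 1]
[[0.0, 0.83, 1.02], [2.3, -0.0, -0.0], 1]
[[0.0, 0.87, 0.98], [2.3, -0.0, -0.0], 1]
[[0.0, 0.91, 0.94], [2.3, -0.0, -0.0], 1]
```

```bash
python3 -m handwheel '[[[1.5,-1.4,0.6],[3.2,0,0],1],[[1.5,-1.4,0.7],[3.2,0,0],1],[[1.5,-1.3,0.8],[3.2,0,0],1],[[1.5,-1.3,0.8],[3.2,0,0],1],[[1.5,-1.2,0.9],[3.2,0,0],1],[[1.5,-1.2,1],[3.2,0,0],1],[[1.5,-1.1,1],[3.2,0,0],1],[[1.6,-1.1,1.1],[3.2,0,0],1],[[1.6,-1,1.2],[3.2,0,0],1],[[1.6,-1,1.2],[3.2,0,0],1]]' && python3 -m handwheel '[[[0,0.5,1.2],[2.3,0,0],1],[[0,0.6,1.2],[2.3,0,0],1],[[0,0.6,1.2],[2.3,0,0],1],[[0,0.7,1.1],[2.3,0,0],1],[[0,0.7,1.1],[2.3,0,0],1],[[0,0.8,1.1],[2.3,0,0],1],[[0,0.8,1],[2.3,0,0],1],[[0,0.8,1],[2.3,0,0],1],[[0,0.9,1],[2.3,0,0],1],[[0,0.9,0.9],[2.3,0,0],1]]'; python3 - <<'E'
from h import *
for c in ['top','scene']: save(get_image(c),c+'1.png')
from plan import *
print(observe()['q'])
E
```

```text
time_s: 4.0
eef_pos: [0.5543, 0.0185, 0.2492]
ee_rot: [-0.277, 0.961, 0.0, -0.0]
wrist_force: [0.7, -0.1, -0.5]
width: -0.0
time_s: 5.0
eef_pos: [0.5536, 0.0368, 0.119]
ee_rot: [-0.462, 0.887, 0.0, -0.0]
wrist_force: [-0.4, -0.4, -0.6]
width: 0.001
[-0.49593621  0.4061682   1.68193215  0.80639404  1.62911734 -0.69596538]
```

View pics/scene1.png

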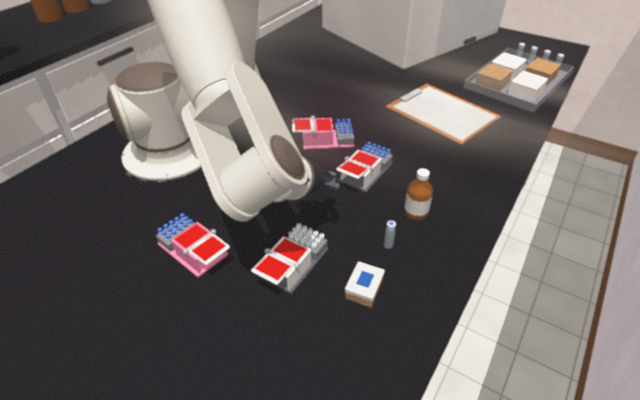

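View pics/top1.png

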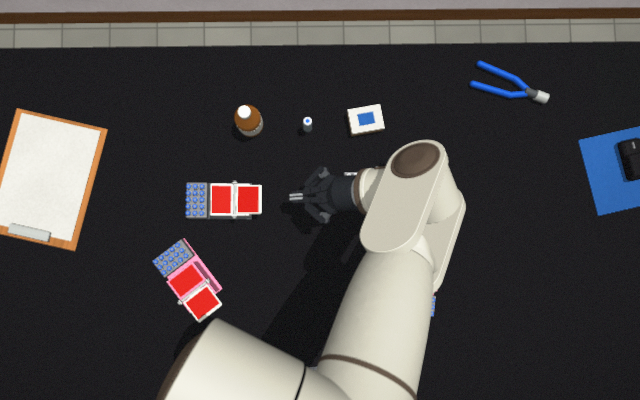

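The arm is staged with the closed fingertips at (295,197) in the top view, facing the flag's edge. Before going lower I'll check that the wrist clears the white rack and see exactly where the finger is.

```bash
python3 - <<'E'
from h import *
from plan import *
np.set_printoptions(precision=3,suppress=True)
im=get_image('scene'); C=cloud(im); f=im['frame'].astype(int)
blob=np.zeros((400,640),bool); blob[150:222,205:312]=True
bright=f.mean(2)>90
m=blob&bright&(C[...,2]>.08); P=C[m]; print('arm lowest',P[P[:,2].argsort()[:8]])
im=get_image('top'); C=cloud(im)
m=(C[...,1]<.10)&(C[...,1]>.04)&(abs(C[...,0]-.555)<.05)&(C[...,2]>.06); P=C[m]
print('finger top y>..',P[P[:,1].argsort()[-12:]])
p,r=cur(); print('tip',p+r.apply([0,0,.019]),r.as_matrix())
# pre-insertion
def tcpU(y,z,pitch,x=.555): # upper tip corner -> tcp
    R=Rt(pitch); return np.array([x,y,z])+R.apply([0,.011,-.019])
print(tcpU(.138,.045,35))
for q in rows([(tcpU(.105,.045,35),35,10),(tcpU(.138,.045,35),35,6)]): print(q)
E
```

```text
arm lowest [[ 0.578 -0.132  0.186]
 [ 0.584 -0.129  0.19 ]
 [ 0.579 -0.137  0.191]
 [ 0.565 -0.146  0.191]
 [ 0.567 -0.145  0.192]
 [ 0.57  -0.145  0.193]
 [ 0.572 -0.144  0.193]
 [ 0.575 -0.142  0.193]]
finger top y>.. [[0.559 0.051 0.119]
 [0.554 0.051 0.121]
 [0.557 0.051 0.12 ]
 [0.55  0.051 0.122]
 [0.552 0.051 0.12 ]
 [0.548 0.051 0.12 ]
 [0.559 0.053 0.121]
 [0.557 0.053 0.122]
 [0.554 0.053 0.123]
 [0.548 0.053 0.122]
 [0.552 0.053 0.118]
 [0.55  0.053 0.117]]
tip [0.554 0.052 0.109] [[ 1.     0.    -0.001]
 [ 0.001 -0.574  0.819]
 [-0.    -0.819 -0.574]]
[0.555 0.116 0.047]
[[0.01, 0.33, 0.8], [0.0, 0.0, 0.0], 1]
[[0.01, 0.33, 0.8], [0.0, 0.0, 0.0], 1]
[[0.01, 0.33, 0.8], [0.0, 0.0, 0.0], 1]
[[0.01, 0.33, 0.8], [0.0, 0.0, 0.0], 1]
[[0.02, 0.33, 0.8], [0.0, 0.0, 0.0], 1]
[[0.01, 0.33, 0.8], [0.0, 0.0, 0.0], 1]
[[0.02, 0.33, 0.8], [0.0, 0.0, 0.0], 1]
[[0.01, 0.33, 0.8], [0.0, 0.0, 0.0], 1]
[[0.02, 0.33, 0.79], [0.0, 0.0, 0.0], 1]
[[0.01, 0.32, 0.8], [0.0, 0.0, 0.0], 1]
[[0.0, -0.32, 0.45], [0.0, 0.0, 0.0], 1]
[[0.0, -0.31, 0.45], [0.0, 0.0, 0.0], 1]
[[0.0, -0.32, 0.45], [0.0, 0.0, 0.0], 1]
[[0.0, -0.31, 0.45], [0.0, 0.0, 0.0], 1]
[[0.0, -0.32, 0.45], [0.0, 0.0, 0.0], 1]
[[0.0, -0.31, 0.45], [0.0, 0.0, 0.0], 1]
```

```bash
python3 -m handwheel '[[[0,0.33,0.8],[0,0,0],1],[[0,0.33,0.8],[0,0,0],1],[[0,0.33,0.8],[0,0,0],1],[[0,0.33,0.8],[0,0,0],1],[[0.02,0.33,0.8],[0,0,0],1],[[0.02,0.33,0.8],[0,0,0],1],[[0.02,0.33,0.8],[0,0,0],1],[[0.02,0.33,0.8],[0,0,0],1],[[0.02,0.33,0.8],[0,0,0],1],[[0,0.33,0.8],[0,0,0],1]]' && python3 -m handwheel '[[[0,-0.3,0.45],[0,0,0],1],[[0,-0.3,0.45],[0,0,0],1],[[0,-0.3,0.45],[0,0,0],1],[[0,-0.3,0.45],[0,0,0],1],[[0,-0.3,0.45],[0,0,0],1],[[0,-0.3,0.45],[0,0,0],1],[[0,0,0],[0,0,0],1],[[0,0,0],[0,0,0],1],[[0,0,0],[0,0,0],1],[[0,0,0],[0,0,0],1]]'; python3 - <<'E'
from h import *
for c in ['top','scene']:
    im=get_image(c); f=im['frame']
    S=f[150:250,200:320] if c=='top' else f[120:220,300:420]
    cv2.imwrite(f'pics/{c}2.png',cv2.resize(S[:,:,::-1],None,fx=5,fy=5,interpolation=cv2.INTER_CUBIC))
E
```

```text
time_s: 6.2
eef_pos: [0.5546, 0.0838, 0.046]
ee_rot: [-0.462, 0.887, 0.0, -0.0]
wrist_force: [-0.3, 0.3, -0.1]
width: 0.0
time_s: 7.2
eef_pos: [0.5546, 0.1157, 0.0459]
ee_rot: [-0.462, 0.887, 0.0, -0.0]
wrist_force: [-0.8, 0.9, -0.5]
width: -0.003
```

```bash
python3 -c "
import cv2,numpy as np
a=cv2.imread('pics/top2.png');b=cv2.imread('pics/scene2.png')
cv2.imwrite('pics/both2.png',cv2.resize(np.hstack([a,b]),(800,333)))"
```

```text
(no output)
```

View pics/both2.png

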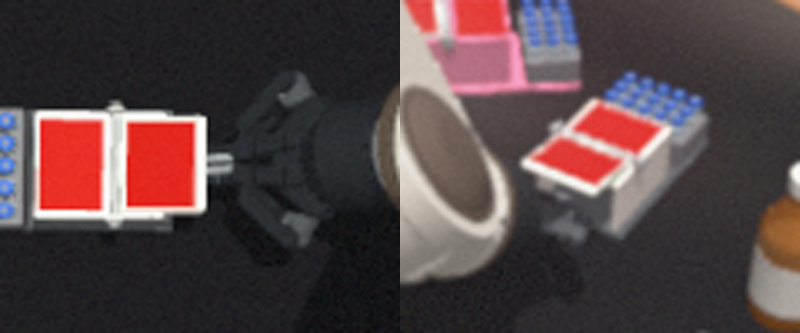

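Both views show the closed fingertip under the flag's overhang, at the edge centre (top view: finger enters at about (262,199)), with no contact force. Now I'll plan the arc.

```bash
cat > arc.py <<'E'
from plan import *
P=np.array([.1875,.0585])
def pose(th,s=.048,over=0.,x=.555):
    p=np.interp(th,[0,55,150,180],[35,35,90,90])
    t=np.radians(th); U=P+s*np.array([-np.cos(t),np.sin(t)])+(.002-over)*np.array([-np.sin(t),-np.cos(t)])
    R=Rt(p); return (np.array([x,U[0],U[1]])+R.apply([0,.011,-.019]),p,)
def seq(ths,**k): return [(*pose(a,**k),n) for a,n in ths]
E
python3 - <<'E'
from arc import *
for i,q in enumerate(rows(seq([(18,5)]+[(a,1) for a in range(24,171,6)]))):
    if i%10==0: print()
    print(q)
E
```

```text
[[0.01, -0.49, -0.25], [-0.0, 0.0, 0.0], 1]
[[0.01, -0.49, -0.26], [-0.0, 0.0, 0.0], 1]
[[0.01, -0.49, -0.25], [-0.0, 0.0, 0.0], 1]
[[0.01, -0.49, -0.26], [-0.0, 0.0, 0.0], 1]
[[0.0, -0.5, -0.25], [-0.0, 0.0, 0.0], 1]
[[0.0, -0.48, -0.15], [-0.0, 0.0, 0.0], 1]
[[0.0, -0.5, -0.09], [-0.0, 0.0, 0.0], 1]
[[0.0, -0.5, -0.03], [-0.0, 0.0, 0.0], 1]
[[0.0, -0.5, 0.01], [-0.0, 0.0, 0.0], 1]
[[0.0, -0.5, 0.07], [-0.0, 0.0, 0.0], 1]

[[0.0, -0.49, 0.12], [-0.0, 0.0, 0.0], 1]
[[0.0, -0.57, 0.11], [-2.9, 0.0, 0.0], 1]
[[0.0, -0.58, 0.13], [-3.5, 0.0, 0.0], 1]
[[0.0, -0.57, 0.15], [-3.4, 0.0, 0.0], 1]
[[0.0, -0.56, 0.17], [-3.5, 0.0, 0.0], 1]
[[0.0, -0.56, 0.19], [-3.5, 0.0, 0.0], 1]
[[0.0, -0.54, 0.21], [-3.5, 0.0, 0.0], 1]
[[0.0, -0.52, 0.23], [-3.4, 0.0, 0.0], 1]
[[0.0, -0.52, 0.25], [-3.5, 0.0, 0.0], 1]
[[0.0, -0.5, 0.26], [-3.5, 0.0, 0.0], 1]

[[0.0, -0.48, 0.28], [-3.5, 0.0, 0.0], 1]
[[0.0, -0.47, 0.3], [-3.4, 0.0, 0.0], 1]
[[0.01, -0.46, 0.31], [-3.5, 0.0, 0.0], 1]
[[-0.0, -0.43, 0.32], [-3.5, 0.0, 0.0], 1]
[[-0.0, -0.42, 0.34], [-3.5, 0.0, 0.0], 1]
[[-0.0, -0.4, 0.35], [-3.4, 0.0, 0.0], 1]
[[-0.0, -0.39, 0.36], [-3.5, 0.0, 0.0], 1]
[[-0.0, -0.24, 0.44], [-0.0, 0.0, 0.0], 1]
[[-0.0, -0.2, 0.46], [-0.0, 0.0, 0.0], 1]
[[-0.0, -0.15, 0.48], [-0.0, 0.0, 0.0], 1]
```

```bash
python3 -m handwheel '[[[0,-0.49,-0.25],[0,0,0],1],[[0,-0.49,-0.25],[0,0,0],1],[[0,-0.49,-0.25],[0,0,0],1],[[0,-0.49,-0.25],[0,0,0],1],[[0,-0.5,-0.25],[0,0,0],1],[[0,-0.48,-0.15],[0,0,0],1],[[0,-0.5,-0.09],[0,0,0],1],[[0,-0.5,-0.03],[0,0,0],1],[[0,-0.5,0],[0,0,0],1],[[0,-0.5,0.07],[0,0,0],1]]'; python3 - <<'E'
from h import *
a=[]
for c in ['top','scene']:
    im=get_image(c); f=im['frame']
    S=f[150:250,200:320] if c=='top' else f[120:220,300:420]
    a.append(cv2.resize(S[:,:,::-1],(400,333),interpolation=cv2.INTER_CUBIC))
cv2.imwrite('pics/both3.png',np.hstack(a))
print(observe()['wrist_force'])
from arc import *
for i,q in enumerate(rows(seq([(a,1) for a in range(54,111,6)]))): print(q)
E
```

```text
time_s: 8.3
eef_pos: [0.5546, 0.1325, 0.095]
ee_rot: [-0.462, 0.887, 0.0, -0.0]
wrist_force: [0.4, -0.4, 0.2]
width: 0.002
[0.00279503 0.4497922  0.08983394]
[[0.05, -0.41, 0.08], [-0.0, 0.0, 0.1], 1]
[[-0.0, -0.57, 0.12], [-2.9, 0.0, -0.0], 1]
[[-0.0, -0.58, 0.13], [-3.5, 0.0, -0.0], 1]
[[-0.01, -0.57, 0.15], [-3.4, 0.0, -0.0], 1]
[[0.0, -0.57, 0.17], [-3.5, 0.0, -0.0], 1]
[[0.0, -0.55, 0.19], [-3.5, 0.0, -0.0], 1]
[[0.0, -0.54, 0.21], [-3.5, 0.0, -0.0], 1]
[[0.0, -0.53, 0.23], [-3.4, 0.1, -0.0], 1]
[[0.0, -0.51, 0.25], [-3.5, -0.0, -0.0], 1]
[[0.0, -0.5, 0.26], [-3.5, -0.0, -0.0], 1]
```

View pics/both3.png

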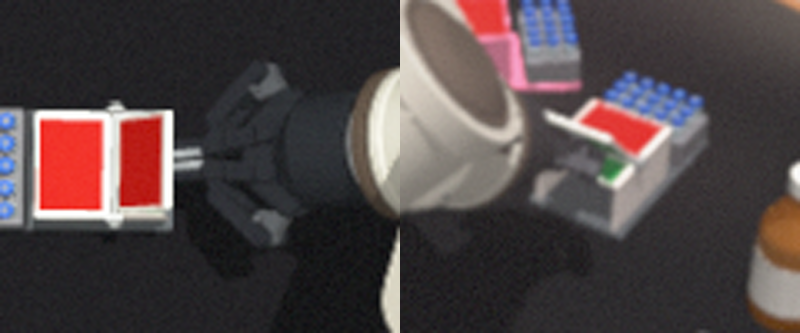

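The flag is up at roughly 50°, the rack hasn't moved, and the contact force is tiny. I'll continue the arc.

```bash
python3 -m handwheel '[[[0,-0.45,0.1],[0,0,0],1],[[0,-0.57,0.12],[-2.9,0,0],1],[[0,-0.58,0.13],[-3.5,0,0],1],[[0,-0.57,0.15],[-3.4,0,0],1],[[0,-0.57,0.17],[-3.5,0,0],1],[[0,-0.55,0.19],[-3.5,0,0],1],[[0,-0.54,0.21],[-3.5,0,0],1],[[0,-0.53,0.23],[-3.4,0,0],1],[[0,-0.51,0.25],[-3.5,0,0],1],[[0,-0.5,0.26],[-3.5,0,0],1]]'; python3 - <<'E'
from h import *
a=[]
for c in ['top','scene']:
    im=get_image(c); f=im['frame']
    S=f[150:250,200:320] if c=='top' else f[120:220,300:420]
    a.append(cv2.resize(S[:,:,::-1],(400,333),interpolation=cv2.INTER_CUBIC))
cv2.imwrite('pics/both4.png',np.hstack(a))
print(observe()['wrist_force'])
from arc import *
for i,q in enumerate(rows(seq([(a,1) for a in range(116,171,6)]))): print(q)
E
```

```text
time_s: 9.4
eef_pos: [0.5545, 0.1828, 0.1176]
ee_rot: [-0.209, 0.978, 0.0, 0.0]
wrist_force: [-0.1, -0.2, 0.3]
width: -0.005
[-0.56864635  0.26074726  0.23033144]
[[0.06, -0.49, 0.37], [-4.6, -0.0, 0.2], 1]
[[0.0, -0.46, 0.3], [-3.4, -0.0, -0.0], 1]
[[0.0, -0.45, 0.31], [-3.5, -0.0, -0.0], 1]
[[0.0, -0.43, 0.33], [-3.5, -0.0, -0.0], 1]
[[0.0, -0.42, 0.35], [-3.5, -0.0, -0.0], 1]
[[0.0, -0.39, 0.35], [-3.4, -0.0, -0.0], 1]
[[0.0, -0.34, 0.39], [-2.3, -0.0, -0.0], 1]
[[0.0, -0.23, 0.45], [-0.0, 0.0, -0.0], 1]
[[0.0, -0.18, 0.47], [-0.0, 0.0, -0.0], 1]
[[0.0, -0.14, 0.48], [-0.0, 0.0, -0.0], 1]
```

View pics/both4.png

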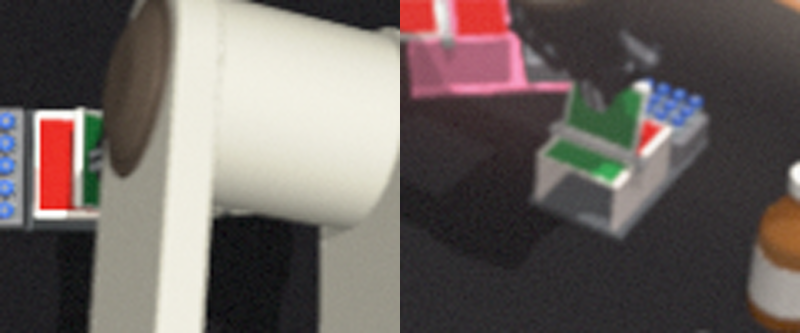

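The flag is past upright with its green face towards the finger. I'll continue to about 170°.

```bash
python3 -m handwheel '[[[0.03,-0.49,0.35],[-4.3,0,0],1],[[0,-0.46,0.3],[-3.4,0,0],1],[[0,-0.45,0.31],[-3.5,0,0],1],[[0,-0.43,0.33],[-3.5,0,0],1],[[0,-0.42,0.35],[-3.5,0,0],1],[[0,-0.39,0.35],[-3.4,0,0],1],[[0,-0.34,0.39],[-2.3,0,0],1],[[0,-0.23,0.45],[0,0,0],1],[[0,-0.18,0.47],[0,0,0],1],[[0,-0.14,0.48],[0,0,0],1]]'; python3 - <<'E'
from h import *
a=[]
for c in ['top','scene']:
    im=get_image(c); f=im['frame']
    S=f[150:250,200:320] if c=='top' else f[120:220,300:420]
    a.append(cv2.resize(S[:,:,::-1],(400,333),interpolation=cv2.INTER_CUBIC))
cv2.imwrite('pics/both5.png',np.hstack(a))
print(observe()['wrist_force'])
from arc import *
p,r=cur(); print('tip',p+r.apply([0,0,.019]))
for i,q in enumerate(rows(seq([(180,5)]))): print(q)
E
```

```text
time_s: 10.5
eef_pos: [0.5546, 0.2217, 0.0868]
ee_rot: [-0.004, 1.0, 0.0, -0.0]
wrist_force: [-1.2, 0.1, 0.5]
width: 0.004
[ 0.18052172 -1.06020806  0.22713888]
tip [0.55438491 0.22177942 0.06750289]
[[0.01, -0.06, 0.14], [-0.1, 0.0, 0.0], 1]
[[0.01, -0.06, 0.14], [-0.1, 0.0, 0.0], 1]
[[0.01, -0.05, 0.14], [-0.1, 0.0, 0.0], 1]
[[0.01, -0.06, 0.14], [-0.1, 0.0, 0.0], 1]
[[0.02, -0.05, 0.14], [-0.0, 0.1, 0.0], 1]
```

View pics/both5.png

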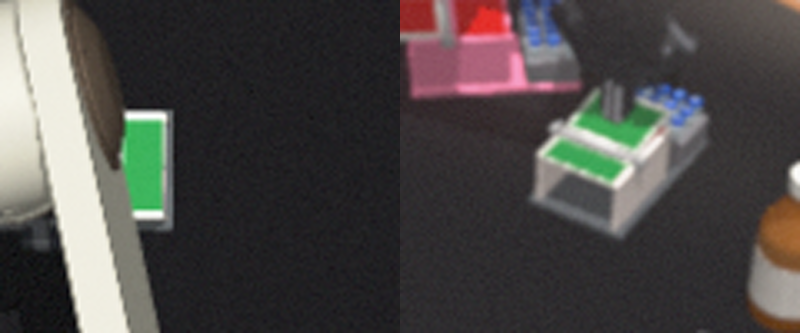

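```bash
python3 -m handwheel '[[[0,-0.16,0.12],[0,0,0],1],[[0,-0.16,0.12],[0,0,0],1],[[0,-0.16,0.12],[0,0,0],1],[[0,-0.16,0.12],[0,0,0],1],[[0,-0.16,0.1],[0,0,0],1],[[0,0,0.05],[0,0,0],1],[[0,0,0],[0,0,0],1],[[0,0,0],[0,0,0],1],[[0,0,0],[0,0,0],1],[[0,0,0],[0,0,0],1]]'; python3 - <<'E'
from h import *
from arc import *
p,r=cur(); print('tip',p+r.apply([0,0,.019]))
F=[]
for i in range(4):
    im=get_image('scene'); F.append(observe()['wrist_force'])
print(np.mean(F,0)); C=cloud(im); f=im['frame'].astype(int)
g=(f[...,1]>f[...,0]+40)&(f[...,1]>f[...,2]+30)&(abs(C[...,0]-.555)<.06)&(C[...,1]>.19)&(C[...,1]<.27)
P=C[g]; A=np.c_[P[:,:2],np.ones(len(P))]; print(len(P),P.mean(0),np.linalg.lstsq(A,P[:,2],rcond=None)[0])
cv2.imwrite('pics/s6.png',cv2.resize(im['frame'][120:220,300:420,::-1],None,fx=5,fy=5,interpolation=cv2.INTER_CUBIC))
E
```

```text
time_s: 11.6
eef_pos: [0.5548, 0.2301, 0.0812]
ee_rot: [-0.004, 1.0, 0.0, 0.0]
wrist_force: [-0.4, 0.2, -0.7]
width: -0.001
tip [0.55477271 0.23023289 0.06221011]
[0.00318362 0.01170572 0.15691384]
177 [0.55758432 0.21514757 0.06227816] [0.01059348 0.01048128 0.05411637]
```

View pics/s6.png

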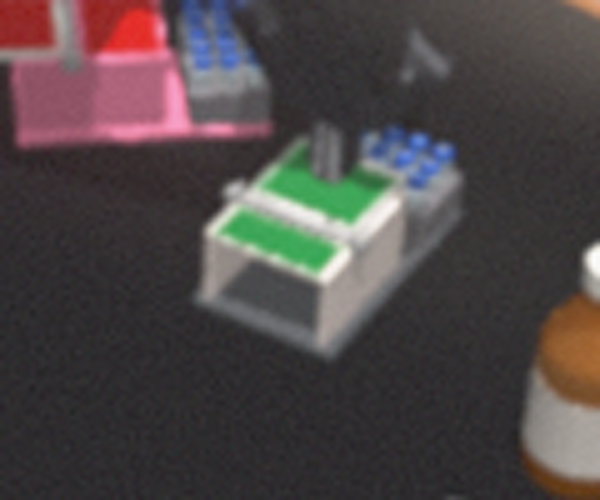

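The flag is almost flat. I'll press down in half-millimetre steps and watch the force.

```bash
for i in 1; do python3 -m handwheel '[[[0,0,0.05],[0,0,0],1],[[0,0,0],[0,0,0],1],[[0,0,0.05],[0,0,0],1],[[0,0,0],[0,0,0],1],[[0,0,0.05],[0,0,0],1],[[0,0,0],[0,0,0],1],[[0,0,0],[0,0,0],1],[[0,0,0],[0,0,0],1],[[0,0,0],[0,0,0],1],[[0,0,0],[0,0,0],1]]'; done; python3 - <<'E'
from h import *
F=[]
for i in range(4):
    im=get_image('scene'); F.append(observe()['wrist_force'])
print(np.mean(F,0))
E
```

```text
time_s: 12.8
eef_pos: [0.5548, 0.2301, 0.0797]
ee_rot: [-0.004, 1.0, 0.0, 0.0]
wrist_force: [0.2, -1.1, 0.4]
width: -0.004
[ 0.13144674 -0.66579513  0.07072032]
```

```bash
python3 -m handwheel '[[[0,0,0.05],[0,0,0],1],[[0,0,0],[0,0,0],1],[[0,0,0],[0,0,0],1],[[0,0,0],[0,0,0],1],[[0,0,0],[0,0,0],1],[[0,0,0.05],[0,0,0],1],[[0,0,0],[0,0,0],1],[[0,0,0],[0,0,0],1],[[0,0,0],[0,0,0],1],[[0,0,0],[0,0,0],1]]'; python3 - <<'E'
from h import *
F=[]
for i in range(4):
    im=get_image('scene'); F.append(observe()['wrist_force'])
print(np.mean(F,0),observe()['eef_pos'])
E
```

```text
time_s: 14.0
eef_pos: [0.5549, 0.2302, 0.0794]
ee_rot: [-0.004, 1.0, 0.0, 0.0]
wrist_force: [-4.2, -0.8, 10.4]
width: -0.0
[-3.68636391 -0.86360684 10.22647463] [0.55490113 0.23018945 0.0793709 ]
```

Firm stop at about 10 N, so the flag is down on the deck. I'll retreat straight up and then away.

```bash
python3 -m handwheel '[[[0,0,-0.1],[0,0,0],1],[[0,0,-0.5],[0,0,0],1],[[0,0,-2],[0,0,0],1],[[0,0,-3],[0,0,0],1],[[0,0,-3],[0,0,0],1],[[0,0,-3],[0,0,0],1],[[0,0,-3],[0,0,0],1],[[0,0,-3],[0,0,0],1],[[0,0,-2],[0,0,0],1],[[0,0,0],[0,0,0],1]]' && python3 -m handwheel '[[[-2,3,0],[0,0,0],1],[[-2,3,0],[0,0,0],1],[[-2,3,0],[0,0,0],1],[[-2,3,0],[0,0,0],1],[[-2,3,0],[0,0,0],1],[[-1,3,0],[0,0,0],1],[[-1,3,0],[0,0,0],1],[[0,2,0],[0,0,0],1],[[0,0,0],[0,0,0],1],[[0,0,0],[0,0,0],1]]'; python3 - <<'E'
from h import *
np.set_printoptions(precision=4,suppress=True)
for c in ['top','scene']:
    im=get_image(c); save(im,c+'7.png'); C=cloud(im); f=im['frame'].astype(int)
    g=(f[...,1]>f[...,0]+40)&(f[...,1]>f[...,2]+30)&(abs(C[...,0]-.555)<.06)&(abs(C[...,1]-.19)<.1)
    n,l,s,ce=cv2.connectedComponentsWithStats(g.astype(np.uint8))
    for i in range(1,n):
        if s[i,4]<30: continue
        P=C[l==i]; A=np.c_[P[:,:2],np.ones(len(P))]; print(c,s[i,4],P.mean(0),np.linalg.lstsq(A,P[:,2],rcond=None)[0][:2])
E
```

```text
time_s: 15.2
eef_pos: [0.5554, 0.229, 0.278]
ee_rot: [-0.004, 1.0, 0.0, 0.002]
wrist_force: [0.4, -0.3, 0.1]
width: 0.0
time_s: 16.2
eef_pos: [0.4348, -0.0014, 0.2726]
ee_rot: [-0.004, 1.0, -0.0, -0.0]
wrist_force: [-0.1, 0.7, 0.5]
width: -0.003
top 537 [0.5563 0.2206 0.0606] [0.0027 0.008 ]
top 323 [0.5548 0.1682 0.0563] [-0.0092 -0.0013]
scene 221 [0.5558 0.2202 0.0613] [-0.0076 -0.0203]
scene 145 [0.5549 0.169  0.057 ] [ 0.0113 -0.0328]
```

View pics/top7.png

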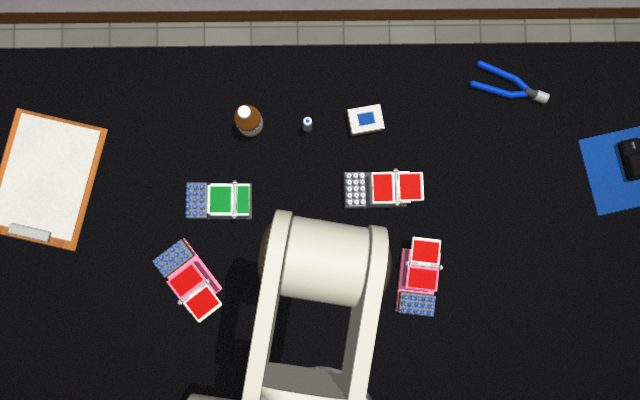

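View pics/scene7.png

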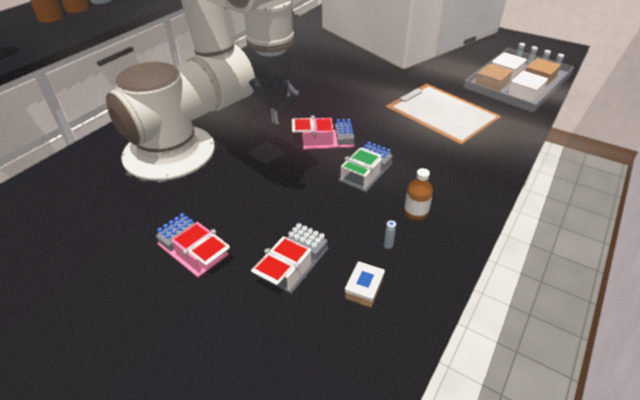

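The flag lies flat, green up, at (220,199) in the top view. The rack and everything else are where they were, and the robot is clear.

```bash
python3 -c "
from bench import hand_in
print(hand_in())"
```

```text
the job is handed in; nothing more can be done
None
```

The blue-capped rack's flag is turned right over and lies flat on the deck with its green face up. The job was handed in at about 16 s of the 40 s allowed.

- **How it was done:** I kept the gripper shut, put the fingertip under the free edge, and pushed the flag round its pivot with no pinching. I then pressed it down onto the deck and backed the arm away.
- **Flatness:** the flag's slope along its length measured 0.008 rad in the top camera and -0.020 rad in the scene camera. They disagree slightly, but both are within depth noise. Its green face is about 61 mm up, as expected for lying on the deck.
- **Forces:** contact during the turn was about 1 N, too small to tell from the sensor's noise. The final press peaked at about 10 N, more than I meant to use, with about 4 N of that sideways.
- **Everything else:** the rack's deck stayed within about 1 mm of where it started. The white-capped rack, its flag, the bottle, carton and vial look unmoved in both pictures; I checked those by eye and did not measure them again.

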